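Level the fixture plate with its two foot screws and a spirit level

ROBOT

A 7-joint arm with a two-finger parallel gripper is mounted at the origin on a cart in front of the work surface, level with it; the furniture and walls round the work are solid. World frame = base frame: x ahead of the robot, y to its left, z up, the work surface at z = 0. Lengths are in mm, angles in rad, forces in N, time in s.
With the tool pointing down it reaches from about 400 to 875 mm from the base axis. Payload 4.4 kg.
Tool frame: the origin (TCP) lies midway between the tips of the shut fingers; the grasp point (between the pads) lies 19 mm behind it (ctrl.grip_point_offset is the distance from the TCP to the grasp point, in mm); z points along the fingers, y is the direction in which the jaws open and shut (so a half turn about z gives the same grasp; the last joint's range is limited). The gripper opens to 85 mm and grips with 20 to 120 N. Pads are 22 mm wide; open, the fingers measure 114 mm over their backs; the gripper's body (76 mm by 85 mm) begins 54 mm behind the grasp point. The pads swing forward as they close: fully open they stand 13 mm farther back than shut.
Start: joints at [1.191, 0.628, 0.038, 1.517, -0.027, 0.996, -0.02], TCP at [200.668, -618.264, 195.513] pointing down, gripper open.
Joint ranges: [-3.06, 3.06], [-0.37, 2.12], [-1.25, 1.32], [0.18, 2.47], [-1.1, 4.24], [0.23, 1.98], [-2.94, 2.94]. Speed limits (rad/s): [2.57, 2.57, 3.14, 3.14, 3.14, 3.14, 3.14].

INTERFACE

Orientations are given as [roll, pitch, yaw] about the fixed x, y, z axes, in that order (R = Rz(yaw) Ry(pitch) Rx(roll)).
In Python, from cell import ctrl, imaging, models gives the robot as it stands. The module is installed in compiled form; this text tells all that it offers.
- The arm moves only by the tool drive_tool, never from a script. Its argument "deltas" is text: rows parted by semicolons, each of 5 numbers parted by spaces: the shift along the tool's x, y, z in m, then the turn about the tool's z in degrees, then the finger opening in m, from 0 to 0.0854. A call has 1 to 12 rows; each row is the pose to reach, as a shift and turn from the pose commanded when the call began, along the tool's axes at that moment; what a row does not reach only later rows make up. A row lasts 1/8 s, in which the tool goes at most 62.5 mm and 10.7 degrees, less where a joint would pass 70% of its speed; a pose out of reach is approached as far as the arm can. A call with a gripper value outside its range is refused whole. The fingers move at their own pace and stop on an object; the grip force is fixed at half the most. Time passes only in rows, so rows that repeat a pose let the fingers close. It gives the time, the measured TCP pose, the force and the opening at its end, in the units of the state.
- ctrl.read_state(): the state, without advancing time (a new reading comes with each control period).
- imaging.get_image(name): name is "scene" or "top"; returns a dict with "color" (420x560x3 uint8, red, green, blue), "range_z" (420x560 float32, mm along the optical axis (not along the pixel's ray), 0 where there is no reading), "vfov" (degrees; the focal length in pixels is half the picture's height over the tangent of half this angle, whatever the lens; pixels are square), "cx", "cy" (the principal point, pixels), "k1" (the pictures are not rectified: a ray, as slopes to the right and down, at radius r is drawn at 1 + k1 r^2 times it, then the intrinsics apply), "extrinsics" (4x4, takes a point from camera to world coordinates). Camera axes: x right, y down, z forward; pixel columns grow to the right and rows downward; lengths in mm; the calibration is good to about 2 mm. A picture is of the moment at which its call begins.
- ctrl.finish_job(): hands the job in, once; it reports no verdict.
Trained networks look in a picture, given as the dict that the camera call returned (one of the last four; its "shot" number tells which), for a name from the list of things; names that differ only in an ending like _2 or _b are one class to them, and where a whole thing is asked for, a point or a joint stands for the part that bears it (a point fixed in the world has none). Each returns a list of dicts, best first, with "score" (0 to 1); they miss things now and then, are a little off and sometimes report something else, mostly with a low value. They report only what shows in the picture. A call takes as long as a camera call. They do not tell look-alikes from the thing itself.
- models.spot_in(picture, thing): "point" ([column, row] in pixels, amid what is visible of it).
- models.landmark_of(picture, thing): "point" ([column, row] in pixels: a listed point, or the origin of a listed thing).
The state is a dict: "clock": time; "qpos": joint angles; "qd": joint speeds; "tau": joint torques, N m; "eef_pos": TCP position; "tool_rot": TCP orientation; "force": force on the tool from outside, world axes, zero at the start; "torque": the same for the moment, N m; "width": finger opening in mm.
Only numpy, scipy, OpenCV 4.12 (cv2) and the standard library are available. Lean on these libraries where they do the work, as an engineer would, in place of code of your own. Each camera call takes 0.05 s, during which the arm holds its last target.

TASK

The small aluminium fixture plate must be levelled before anything is tacked on it. Stand the spirit level where the plate's two scribed lines cross, along the line with the red dots, let go of it, and turn the red knob until the bubble rests between the two black lines of its vial. Then take the level up again, stand it on the same spot a quarter turn round, along the line with the blue dots, let go, turn the blue knob until the bubble again rests between its lines, and leave the level standing there.

Things in the scene. Friction and masses are not known exactly. Their poses are not given: they have to be found in the camera images.
- level_centre (a point): Loose grey spirit level, a bar 110 long x 28 wide x 40 mm high, 0.25 kg, standing upright on the table, vial on top. This point: its centre, 20 mm above its underside; x along its length, z up. Grip it across its 28 mm width.
- level: The same spirit level; origin at the centre of its underside, same axes. In its top lies a yellow-green vial 66 mm long with a pale bubble 16 mm long and two black lines, 12 mm either side of the middle.
- bubble (a point): Centre of the level's pale bubble, on top of the level, 21 mm above level_centre. Mid-vial it is over level_centre; it floats to the high end, 0.5 mm along the level's x for each 0.001 rad that the level slopes that way, at most 22 mm (end of vial), and rests within half a second. It lies between the lines up to 4 mm either side of the middle. Its own axes mean nothing.
- mark (a point): Crossing of the two scribed lines, where the level is to stand, on the top face (40 mm above the table) of an aluminium plate 200 x 200 x 12 mm over a fixed dark stand; it lies at (-30, -30) mm from the plate's centre. z: plate normal; y: along the red-dotted line, towards the red knob's edge; x: along the blue-dotted line, towards the blue knob's edge. The plate rocks on a ball under its centre.
- grip_red (a point): Red foot-screw knob, at (+30, +110) mm from mark: T-bar 46 long (x) x 14 thick (y) x 34 mm high. Point: on its upright axis, 15 mm below its top, 75 mm above the table; grip here across the 14 mm. Turns in place, never rises; resists with about 0.1 N m, stays put. Clockwise from above raises this edge: 0.025 rad of slope along the red-dotted line per rad turned, none along the blue.
- grip_blue (a point): Blue foot-screw knob, at (+110, +30) mm from mark; same T-bar, point and behaviour as the red, but leaning up to 0.033 rad with the plate. Clockwise from above raises this edge: 0.025 rad of slope along the blue-dotted line per rad turned, none along the red. Each knob starts 0.75 to 1.3 rad from level, not necessarily the same way.
There are look-alikes about, which are no part of the job. What is shaped like the level but turquoise is not meant.

How it is judged:
By the outcome, as a careful person would: the job done as asked, in the order asked, and still so for the second after the job is handed in, with the robot touching nothing.
It also fails if it takes over 72 s, if anything falls off the work surface, if the arm or the gripper's body presses on something with over 40 N, if the wrist force passes 120 N, or if a joint passes its speed limit or range.

## Working session

There is one attempt and no reset: what is moved stays moved. The work goes in short steps, Python scripts to look and compute and a tool call to move; the robot and the scene stay as the last step left them, time stands still between calls to the robot, and variables do not carry over. Pictures are saved under pics/ and viewed, and the job is handed in when it is done.

Besides the shell and the picture viewer there is one more tool, called as a command line: name --argument value ..., lists and objects as JSON in quotes. drive_tool: Moves the arm, as the interface text tells. Its arguments: {"type":"object","properties":{"deltas":{"type":"string"}},"required":["deltas"]}

```bash
mkdir -p pics; cat > h.py <<'E'
import numpy as np, cv2
from cell import ctrl, imaging, models
def save(im,n): cv2.imwrite('pics/'+n,cv2.cvtColor(im,cv2.COLOR_RGB2BGR))
def intr(p):
    H=p['color'].shape[0]; f=H/2/np.tan(np.radians(p['vfov'])/2)
    K=np.array([[f,0,p['cx']],[0,f,p['cy']],[0,0,1.]]); return K,np.array([p['k1'],0,0,0.])
def ray(p,uv):
    K,d=intr(p); n=cv2.undistortPoints(np.array([[uv]],float),K,d)[0,0]
    E=np.array(p['extrinsics']); return E[:3,3],E[:3,:3]@np.array([n[0],n[1],1.])
def at_z(p,uv,z):
    o,r=ray(p,uv); return o+r*(z-o[2])/r[2]
def at_depth(p,uv):
    u,v=np.round(uv).astype(int); w=p['range_z'][max(v-1,0):v+2,max(u-1,0):u+2]; w=w[w>0]
    o,r=ray(p,uv); return o+r*np.median(w) if len(w) else None
def proj(p,X):
    K,d=intr(p); E=np.linalg.inv(np.array(p['extrinsics'])); c=E[:3,:3]@np.array(X,float)+E[:3,3]
    return cv2.projectPoints(c[None],np.zeros(3),np.zeros(3),K,d)[0][0,0]
E
python3 - <<'E'
from h import *
s=ctrl.read_state(); print({k:np.round(v,3) for k,v in s.items()}, ctrl.grip_point_offset)
for n in('scene','top'):
    p=imaging.get_image(n); save(p['color'],n+'0.png'); print(n,p['vfov'],p['k1'],np.round(p['extrinsics'],3).tolist())
    for t in('level_centre','bubble','mark','grip_red','grip_blue'):
        for r in models.landmark_of(p,t)[:4]:
            print(t,np.round(r['point'],1),round(r['score'],2),np.round(at_depth(p,r['point']),0))
E
```

```text
{'clock': np.float64(0.0), 'qpos': array([ 1.191,  0.629,  0.038,  1.518, -0.027,  0.996, -0.02 ]), 'qd': array([-0.001, -0.   ,  0.002,  0.001,  0.001, -0.001, -0.001]), 'tau': array([-0.0000e+00, -5.6340e+01,  1.2260e+00, -1.9345e+01,  1.1000e-02,
        1.0000e-02,  0.0000e+00]), 'eef_pos': array([ 200.467, -617.59 ,  194.581]), 'tool_rot': array([-3.14 ,  0.   ,  0.314]), 'force': array([-0.275, -0.492, -0.33 ]), 'torque': array([ 0.034, -0.008,  0.028]), 'width': np.float64(85.262)} 18.700000000000003
scene 42.46642989996797 -0.04824939160625487 [[-0.619, -0.511, 0.596, -68.446], [-0.786, 0.388, -0.482, 775.33], [0.015, -0.767, -0.642, 698.232], [0.0, 0.0, 0.0, 1.0]]
level_centre [238.7 256.6] 0.71 [309. 536. 248.]
bubble [240.5 250. ] 0.54 [492. 416.  43.]
mark [237.2 260.4] 0.52 [306. 541. 247.]
grip_red [347.4 164.1] 0.97 [533. 129.  77.]
grip_red [354.6 197.9] 0.16 [436. 205.  90.]
grip_blue [353.7 196.6] 0.68 [440. 203.  91.]
top 50.00514383391118 -0.14508261341504095 [[-0.021, -0.999, 0.05, 439.065], [-1.0, 0.022, 0.009, 329.912], [-0.01, -0.05, -0.999, 953.877], [0.0, 0.0, 0.0, 1.0]]
level_centre [241.4 209.5] 0.72 [495. 416.  44.]
level_centre [181.6 217.5] 0.57 [482. 539.  42.]
bubble [241.7 206. ] 0.44 [502. 415.  44.]
bubble [180.7 214.5] 0.41 [488. 540.  44.]
mark [328.8 182.6] 0.7 [547. 237.  41.]
grip_red [386.6 185.3] 0.49 [533. 129.  90.]
grip_blue [356.1 234.9] 0.63 [439. 192.  89.]
```

View pics/scene0.png

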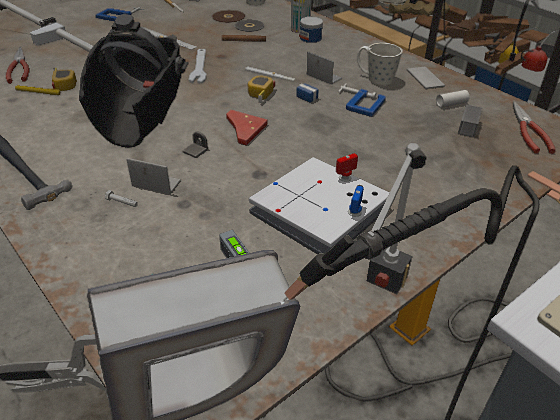

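View pics/top0.png

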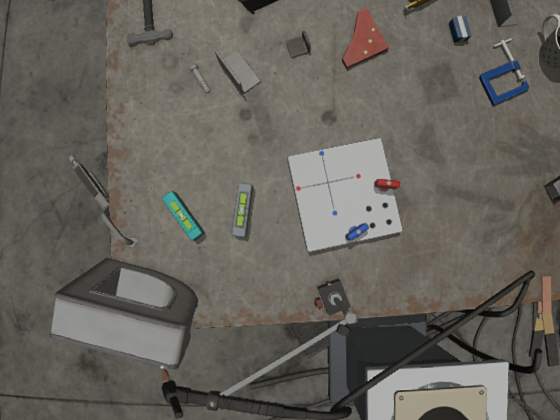

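```bash
python3 - <<'E'
import cv2
a=cv2.imread('pics/top0.png')[130:280,140:420]
cv2.imwrite('pics/top0c.png',cv2.resize(a,None,fx=2.8,fy=2.8,interpolation=cv2.INTER_CUBIC))
E
```

```text
(no output)
```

View pics/top0c.png

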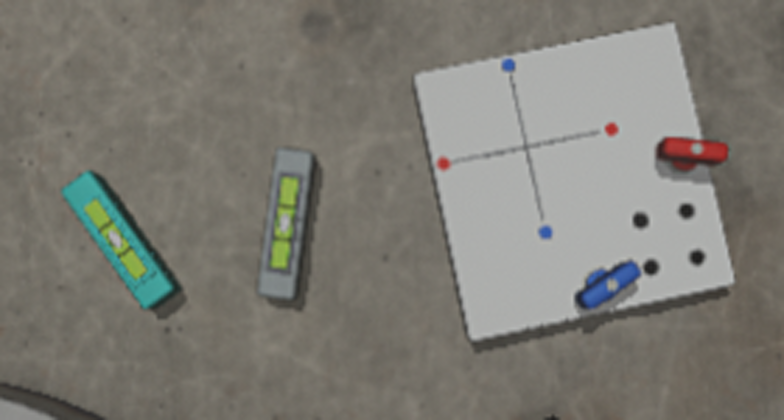

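The grey level shows at top (241,209). The turquoise look-alike is at (182,216) and I rejected it by colour. The crossing is at (328,182), the red knob at (387,184) and the blue knob at (357,232). The torch and hose lie along the lower edge. Next I'll refine the poses and map the obstacle heights.

```bash
cat >> h.py <<'E'
def cloud(p,step=1):
    K,d=intr(p); H,W=p['range_z'].shape; v,u=np.mgrid[0:H:step,0:W:step]
    n=cv2.undistortPoints(np.stack([u.ravel(),v.ravel()],1).astype(float)[:,None],K,d)[:,0]
    z=p['range_z'][::step,::step].ravel()[:,None]; E=np.array(p['extrinsics'])
    X=np.hstack([n*z,z])@E[:3,:3].T+E[:3,3]; X[z[:,0]<=0]=np.nan
    return X.reshape(v.shape+(3,))
E
python3 - <<'E'
from h import *
p=imaging.get_image('top'); q=imaging.get_image('scene')
Xt=cloud(p); Xs=cloud(q)
A=np.vstack([Xt.reshape(-1,3),Xs.reshape(-1,3)]); A=A[~np.isnan(A[:,0])]
# height map, 50mm cells
print('cols y 700..-700')
for x in range(900,-50,-50):
    print(x,' '.join('%4d'%(lambda a:a.max() if len(a) else -1)(A[(abs(A[:,0]-x)<25)&(abs(A[:,1]-y)<25),2]) for y in range(700,-701,-50)))
im=p['color'].astype(int); hsv=cv2.cvtColor(p['color'],cv2.COLOR_RGB2HSV)
# level: points z 30..50 near (495,416)
m=(abs(Xt[...,2]-40)<8)&(np.hypot(Xt[...,0]-495,Xt[...,1]-416)<75)
pts=np.argwhere(m)[:,::-1].astype(np.float32); print(len(pts),cv2.minAreaRect(pts)); 
W=np.array([at_z(p,a,40)[:2] for a in pts],np.float32); print('level rect',cv2.minAreaRect(W))
# plate
m=(abs(Xt[...,2]-40)<10)&(np.hypot(Xt[...,0]-500,Xt[...,1]-200)<160)
W=np.array([at_z(p,a,40)[:2] for a in np.argwhere(m)[:,::-1].astype(float)],np.float32); print('plate',cv2.minAreaRect(W))
for nm,lo,hi in(('red',0,8),('blue',100,125)):
    m=((hsv[...,0]>=lo)&(hsv[...,0]<=hi)&(hsv[...,1]>140)&(hsv[...,2]>60)).astype(np.uint8); m[:, :285]=0;m[:,410:]=0;m[:140]=0;m[255:]=0
    n,l,st,c=cv2.connectedComponentsWithStats(m)
    for i in range(1,n):
        if st[i,4]<4: continue
        uv=c[i]; z=40 if st[i,4]<60 else 90
        P=np.array([at_z(p,a[::-1].astype(float),z)[:2] for a in np.argwhere(l==i)],np.float32)
        print(nm,st[i,4],uv.round(1),at_z(p,uv,z).round(1),cv2.minAreaRect(P) if z==90 else '')
print('mark',at_z(p,[328.8,182.6],40))
E
```

```text
cols y 700..-700
900    4   33   31   25    6    6  151  167  169    5    6   20   20    6    4   35   34   72   70   94   94   92    2    4    4   -2   -1   -1   -1
850    5   29   27    5    5   70    7    6   43   44   19   21   20    5    6   34   33   15   16   96   58   95    9    7    4    0   -1   -1   -1
800    5    5    5   20   23   73   11    7    5    5   20   21    6    5    6    5   18   18   21   96   95   95    9    9    4    0   -1   -1   -1
750    5    5    5    4   17   72   73    6    5    5    6    6    5    6    5    5   18   19   21   16    5    8   10    9    5    1   -1   -1   -1
700    4    4    5    4    5    5    6    6    5    6    5    5    6    4    5    5    4   17    5    5    4    4    9    3    5    2   -1   -1   -1
650    5    6    5    6    5    6    6    6    5    5   39   38   35    5    4    5    5    7    5    5   35   37   35    3    4    3   -1   -1   -1
600    5    6    5    5    6    5    6    5   45   44   43   40   39    6    4    6    6    5    5    4   39   31   35    4    3    2 -750 -750 -751
550    5    5   38   44    5   41   45  
[... 1911 characters left out ...]
5296783447266, 107.63472747802734), 81.4030990600586)
plate ((488.65447998046875, 198.24588012695312), (269.98089599609375, 199.94996643066406), 10.997511863708496)
red 9 [357.9 175.7] [559.7 176.3  40. ] 
red 124 [388. 183.] [537.7 126.1  90. ] ((538.1239624023438, 126.21218872070312), (44.03157424926758, 12.87695598602295), 81.90966033935547)
red 9 [298. 188.] [536.8 299.7  40. ] 
red 6 [383.5 188.8] [531.6 124.2  40. ] 
blue 8 [321.1 152.9] [608.3 250.4  40. ] 
blue 12 [334.5 212.5] [485.2 226.6  40. ] 
blue 129 [356.8 231.1] [446.  190.1  90. ] ((447.7585754394531, 190.22802734375), (18.452938079833984, 42.519920349121094), 29.36764144897461)
mark [546.58814292 236.4944353   40.        ]
```

```bash
cat > go.py <<'E'
# python3 go.py x y z yaw_deg -> tool-frame shift (m) and turn (deg) from present pose
import sys,numpy as np
from scipy.spatial.transform import Rotation as R
from cell import ctrl
s=ctrl.read_state(); a=[float(v) for v in sys.argv[1:5]]
M=R.from_euler('xyz',s['tool_rot']).as_matrix()
yaw=np.degrees(np.arctan2(M[1,0],M[0,0]))
d=M.T@(np.array(a[:3])-s['eef_pos'])/1000
t=-((a[3]-yaw+180)%360-180)
print('t %.2f pos %s yaw %.1f w %.1f F %s j7 %.2f'%(s['clock'],np.round(s['eef_pos'],1),yaw,s['width'],np.round(s['force'],1),s['qpos'][6]))
print('delta',np.round(d,4),'turn',round(t,1))
E
python3 go.py 600 0 200 118
```

```text
t 0.70 pos [ 200.7 -618.3  195.5] yaw 18.0 w 85.5 F [ 0.2  0.  -0.3] j7 -0.02
delta [ 0.5707 -0.4648 -0.0045] turn -100.0
```

drive_tool --deltas "0.571 -0.464 -0.005 -100 0.07; 0.571 -0.464 -0.005 -100 0.07; 0.571 -0.464 -0.005 -100 0.07; 0.571 -0.464 -0.005 -100 0.07; 0.571 -0.464 -0.005 -100 0.07; 0.571 -0.464 -0.005 -100 0.07; 0.571 -0.464 -0.005 -100 0.07; 0.571 -0.464 -0.005 -100 0.07; 0.571 -0.464 -0.005 -100 0.07; 0.571 -0.464 -0.005 -100 0.07; 0.571 -0.464 -0.005 -100 0.07; 0.571 -0.464 -0.005 -100 0.07"

```text
clock: 2.2
eef_pos: [601.9, 2.1, 200.8]
tool_rot: [3.14, -0.0, 2.061]
force: [0.4, -0.2, 0.8]
width: 70.0
```

```bash
python3 go.py 495.7 416.4 130 171.4
```

```text
t 2.20 pos [601.9   2.1 200.8] yaw 118.1 w 70.0 F [ 0.4 -0.2  0.8] j7 0.16
delta [0.4155 0.1012 0.071 ] turn -53.3
```

drive_tool --deltas "0.415 0.101 0.02 -53.5 0.06; 0.415 0.101 0.02 -53.5 0.06; 0.415 0.101 0.02 -53.5 0.06; 0.415 0.101 0.02 -53.5 0.06; 0.415 0.101 0.02 -53.5 0.06; 0.415 0.101 0.02 -53.5 0.06; 0.415 0.101 0.02 -53.5 0.06; 0.415 0.101 0.07 -53.5 0.06; 0.415 0.101 0.07 -53.5 0.06; 0.415 0.101 0.07 -53.5 0.06"

```text
clock: 3.45
eef_pos: [496.2, 412.8, 131.6]
tool_rot: [3.141, 0.001, 2.991]
force: [-0.1, 0.7, 0.9]
width: 60.0
```

```bash
python3 go.py 495.7 416.4 4 171.4;python3 - <<'E'
from h import *
p=imaging.get_image('top'); q=imaging.get_image('scene')
a=p['color'][130:280,140:420]; b=q['color'][100:280,180:440]
save(cv2.resize(a,None,fx=2.8,fy=2.8,interpolation=3),'t1.png');save(cv2.resize(b,None,fx=3,fy=3,interpolation=3),'s1.png')
E
```

```text
t 3.45 pos [496.2 412.8 131.6] yaw 171.4 w 60.0 F [-0.1  0.7  0.9] j7 0.23
delta [0.0012 0.0034 0.1276] turn -0.0
```

View pics/t1.png

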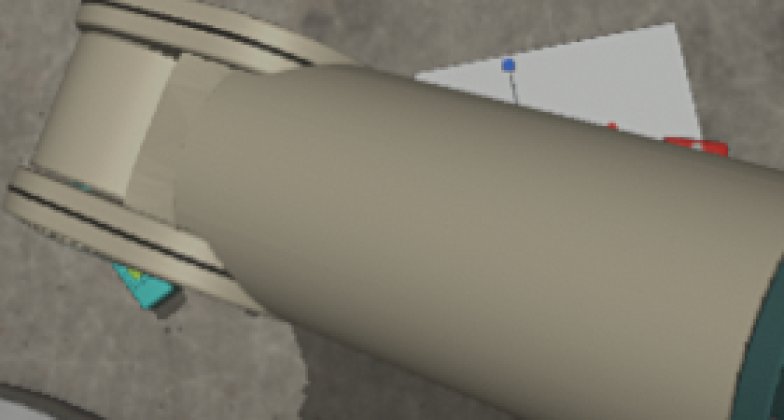

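View pics/s1.png

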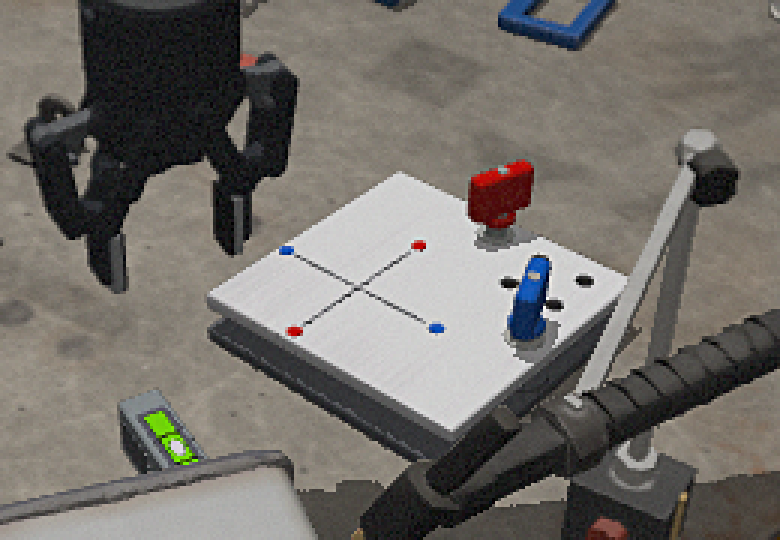

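The grey level is below the gripper, partly behind the helmet in the scene view at crop (165,435). The crossing shows clearly at crop (357,287). Descending to grip it.

drive_tool --deltas "0.001 0.003 0.03 0 0.06; 0.001 0.003 0.08 0 0.06; 0.001 0.003 0.11 0 0.06; 0.001 0.003 0.126 0 0.06; 0.001 0.003 0.126 0 0.06; 0.001 0.003 0.126 0 0.02; 0.001 0.003 0.126 0 0.02; 0.001 0.003 0.126 0 0.02; 0.001 0.003 0.126 0 0.02; 0.001 0.003 0.126 0 0.02"

```text
clock: 4.8
eef_pos: [494.6, 416.3, 4.6]
tool_rot: [3.142, 0.0, 2.993]
force: [-0.1, 1.0, 0.3]
width: 20.3
```

```bash
python3 go.py 495.7 416.4 120 171.4
```

```text
t 4.80 pos [494.6 416.3   4.6] yaw 171.5 w 20.3 F [-0.1  1.   0.3] j7 0.13
delta [-0.0011  0.0002 -0.1154] turn 0.1
```

Width is 20, less than the level's 28 mm, so I'm checking the grip before moving.

```bash
python3 - <<'E'
from h import *
q=imaging.get_image('scene'); print(proj(q,[495.7,416.4,40]),proj(q,ctrl.read_state()['eef_pos']))
b=q['color'][140:300,160:360]
save(cv2.resize(b,None,fx=4,fy=3.7,interpolation=3),'s2.png'); print(ctrl.read_state()['width'])
E
```

```text
[239.08350003 250.05476232] [240.27859488 264.71509818]
20.255696875815556
```

View pics/s2.png

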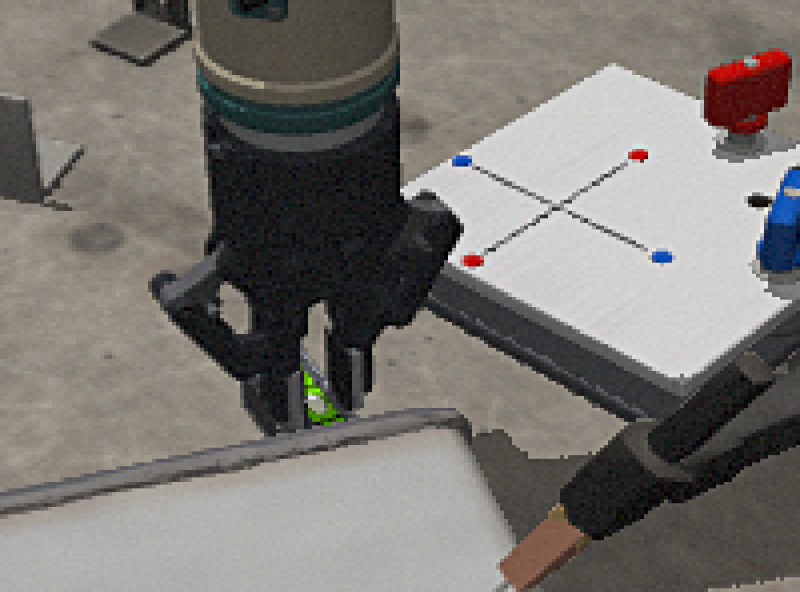

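drive_tool --deltas "0.001 0 0 0 0; 0.001 0 0 0 0;0.001 0 0 0 0;0.001 0 0 0 0; 0.001 0 -0.02 0 0; 0.001 0 -0.02 0 0"

```text
clock: 5.6
eef_pos: [494.7, 418.1, 27.0]
tool_rot: [3.138, 0.002, 2.993]
force: [-0.8, 0.6, 0.7]
width: -0.1
```

```bash
python3 - <<'E'
from h import *
q=imaging.get_image('scene')
b=q['color'][140:300,160:360]
save(cv2.resize(b,None,fx=4,fy=3.7,interpolation=3),'s3.png')
E
```

```text
(no output)
```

View pics/s3.png

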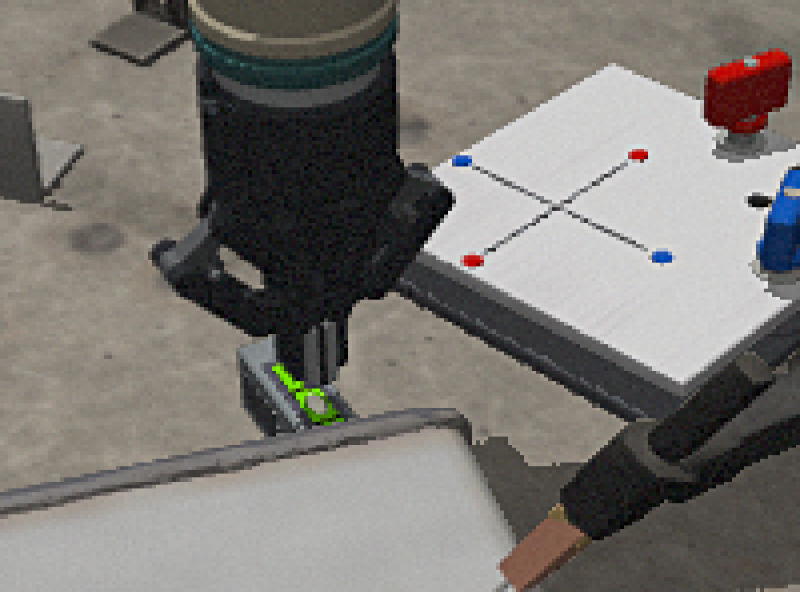

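The fingers are shut and the level slipped out; it still stands at crop (295,390) beside them. I'll lift, move aside and re-measure.

drive_tool --deltas "0 0 -0.06 0 0.07; 0 0 -0.12 0 0.07; 0 0.06 -0.13 0 0.07; 0 0.12 -0.13 0 0.07;0 0.18 -0.13 0 0.07; 0 0.24 -0.13 0 0.07;0 0.27 -0.13 0 0.07"

```text
clock: 6.52
eef_pos: [531.4, 686.5, 153.2]
tool_rot: [3.141, -0.002, 2.995]
force: [0.5, -0.3, 0.4]
width: 70.0
```

```bash
python3 - <<'E'
from h import *
q=imaging.get_image('scene'); p=imaging.get_image('top'); s=ctrl.read_state(); print(s['eef_pos'],proj(q,s['eef_pos']))
save(q['color'],'s4.png');save(p['color'],'t4.png')
E
```

```text
[529.97307514 687.19116454 151.66168831] [ 62.88466417 261.78864336]
```

View pics/s4.png

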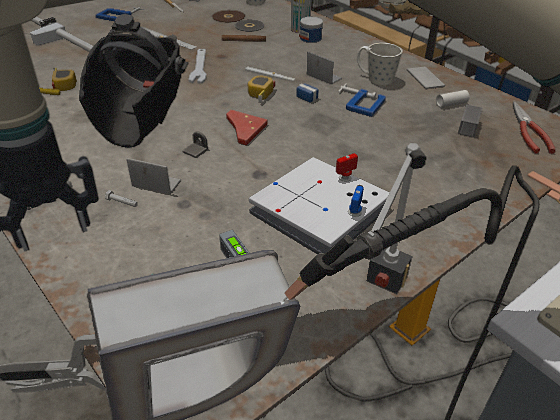

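View pics/t4.png

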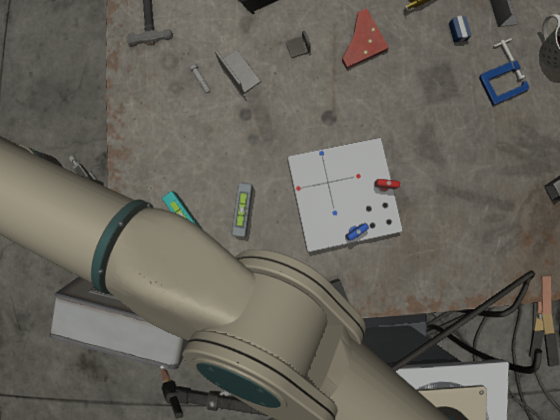

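```bash
python3 - <<'E'
from h import *
q=imaging.get_image('scene'); s=ctrl.read_state(); print(s['eef_pos'],s['tool_rot'],s['qpos'].round(3) if hasattr(s['qpos'],'round') else s['qpos'])
save(cv2.resize(q['color'][120:280,0:140],None,fx=4,fy=3.7,interpolation=3),'s5.png')
X=cloud(q)
for uv in((25,243),(24,235),(78,208),(70,225),(22,247),(80,212),(30,170),(40,105)): print(uv,X[uv[1],uv[0]].round(0))
m=(X[...,2]>100)&(X[...,2]<400); m[:,110:]=0; P=X[m]; 
for z in range(100,400,20):
    a=P[abs(P[:,2]-z)<10]
    if len(a): print(z,len(a),a[:,:2].min(0).round(),a[:,:2].max(0).round())
E
```

```text
[531.31612948 684.98235864 152.41075225] [-3.14030190e+00 -1.87355831e-03  2.99525151e+00] [-0.786  1.11  -0.605  0.661  0.536  1.471  0.28 ]
(25, 243) [525. 724. 213.]
(24, 235) [807. 696.   1.]
(78, 208) [512. 650. 244.]
(70, 225) [784. 615.  -1.]
(22, 247) [526. 729. 208.]
(80, 212) [514. 649. 235.]
(30, 170) [494. 693. 334.]
(40, 105) [511. 658. 398.]
100 144 [312. 362.] [1121.  726.]
120 347 [308. 359.] [1122.  726.]
140 379 [300. 362.] [1124.  725.]
160 354 [296. 362.] [1125.  725.]
180 317 [291. 355.] [1130.  723.]
200 293 [287. 346.] [1140.  737.]
220 443 [282. 362.] [1072.  737.]
240 928 [278. 366.] [1055.  746.]
260 1568 [281. 623.] [552. 743.]
280 920 [507. 622.] [531. 727.]
300 1101 [508. 619.] [535. 729.]
320 603 [492. 651.] [530. 724.]
340 892 [491. 652.] [521. 721.]
360 1053 [492. 649.] [535. 718.]
380 696 [491. 650.] [528. 712.]
```

View pics/s5.png

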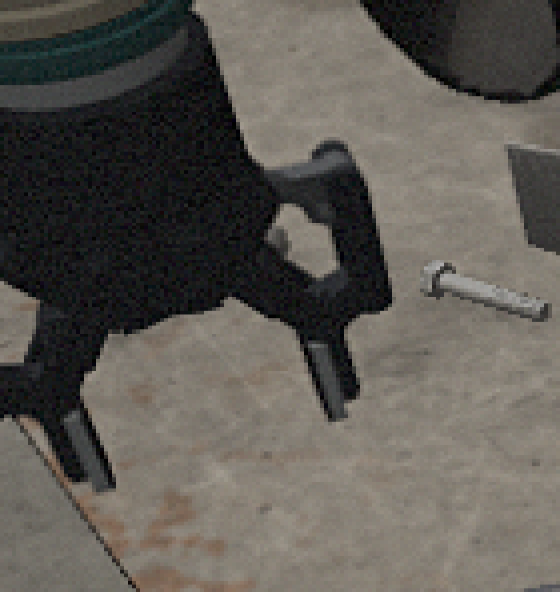

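```bash
python3 - <<'E'
from h import *
q=imaging.get_image('scene'); s=ctrl.read_state(); print(s['eef_pos'])
X=cloud(q)
for (u0,u1,v0,v1) in ((15,32,230,256),(74,92,205,240)):
    for v in range(v0,v1,2):
        r=[(u,X[v,u].round(0).astype(int).tolist()) for u in range(u0,u1) if np.isfinite(X[v,u,0]) and X[v,u,2]>60]
        if r: print(v,r[0],r[len(r)//2],r[-1])
E
```

```text
[532.68568697 683.45589493 153.31746548]
230 (15, [525, 729, 239]) (19, [529, 725, 234]) (22, [530, 721, 231])
232 (15, [533, 729, 230]) (19, [528, 725, 231]) (23, [535, 720, 223])
234 (15, [533, 730, 227]) (20, [528, 725, 228]) (24, [537, 720, 218])
236 (15, [534, 731, 223]) (20, [527, 726, 226]) (25, [542, 719, 210])
238 (15, [532, 732, 222]) (21, [528, 726, 221]) (26, [543, 719, 205])
240 (15, [531, 733, 219]) (21, [526, 727, 220]) (26, [530, 721, 213])
242 (15, [533, 734, 215]) (21, [528, 728, 215]) (27, [532, 721, 208])
244 (15, [532, 735, 212]) (22, [526, 728, 213]) (28, [538, 720, 199])
246 (16, [534, 735, 207]) (22, [533, 728, 204]) (28, [527, 722, 205])
248 (18, [531, 734, 205]) (24, [527, 727, 205]) (29, [527, 722, 201])
250 (24, [527, 728, 201]) (27, [527, 725, 199]) (30, [529, 721, 196])
205 (74, [517, 653, 246]) (81, [515, 645, 244]) (88, [518, 636, 237])
207 (75, [514, 653, 245]) (81, [513, 646, 242]) (86, [512, 640, 240])
209 (76, [525, 650, 233]) (81, [513, 647, 239]) (86, [518, 639, 232])
211 (76, [534, 649, 223]) (82, [518, 645, 232]) (87, [520, 639, 227])
213 (77, [529, 650, 223]) (82, [517, 646, 230]) (87, [519, 639, 224])
215 (78, [520, 651, 226]) (83, [518, 645, 225]) (88, [520, 639, 220])
217 (78, [532, 649, 214]) (83, [515, 647, 224]) (88, [518, 640, 218])
219 (79, [524, 650, 216]) (84, [519, 645, 217]) (89, [519, 639, 213])
221 (79, [537, 648, 202]) (85, [519, 645, 213]) (90, [520, 638, 209])
223 (80, [529, 650, 205]) (85, [515, 646, 213]) (90, [518, 639, 207])
225 (81, [523, 651, 206]) (85, [515, 647, 210]) (89, [520, 641, 203])
227 (82, [516, 652, 208]) (84, [516, 649, 207]) (86, [516, 646, 205])
229 (82, [517, 652, 204]) (84, [514, 650, 205]) (86, [516, 647, 202])
231 (82, [520, 652, 198]) (84, [517, 650, 199]) (86, [517, 648, 198])
```

By camera depth, the fingertips stand about 35 mm above the reported TCP (z≈197 at width 70 against a reported 153), while x and y agree. That explains the miss, since the fingers closed above the level. I'll go back over the level and measure this offset.

```bash
python3 go.py 495.7 416.4 30 171.4
```

```text
t 6.72 pos [532.7 683.5 153.3] yaw 171.5 w 70.0 F [ 0.3 -0.4 -0.2] j7 0.28
delta [-0.0028 -0.2694  0.1238] turn 0.1
```

drive_tool --deltas "-0.003 -0.06 0 0 0.045; -0.003 -0.12 0 0 0.045; -0.003 -0.18 0.02 0 0.045; -0.003 -0.24 0.06 0 0.045; -0.003 -0.269 0.10 0 0.045; -0.003 -0.269 0.124 0 0.045; -0.003 -0.269 0.124 0 0.045; -0.003 -0.269 0.124 0 0.045"

```text
clock: 7.72
eef_pos: [497.4, 417.6, 32.3]
tool_rot: [3.139, 0.001, 2.992]
force: [-0.5, 0.1, 0.7]
width: 45.2
```

```bash
python3 go.py 495.7 416.4 -23 171.4; python3 - <<'E'
from h import *
q=imaging.get_image('scene')
save(cv2.resize(q['color'][140:290,160:340],None,fx=4,fy=4,interpolation=3),'s6.png')
X=cloud(q)
for (u0,u1) in ((215,236),(237,262)):
    for v in range(215,256,2):
        r=[(u,X[v,u].round(0).astype(int).tolist()) for u in range(u0,u1) if np.isfinite(X[v,u,0]) and X[v,u,2]>47]
        if r: print(v,r[0],r[len(r)//2],r[-1])
E
```

```text
t 7.72 pos [497.4 417.6  32.3] yaw 171.4 w 45.2 F [-0.5  0.1  0.7] j7 0.15
delta [ 0.0016 -0.0015  0.0553] turn 0.0
215 (215, [511, 449, 127]) (223, [487, 448, 143]) (230, [484, 437, 139])
217 (215, [511, 449, 122]) (222, [491, 448, 136]) (229, [483, 440, 137])
219 (215, [506, 453, 124]) (221, [492, 450, 132]) (227, [491, 439, 127])
221 (215, [502, 455, 124]) (221, [489, 451, 130]) (226, [489, 442, 126])
223 (215, [497, 458, 124]) (221, [491, 450, 124]) (226, [488, 443, 122])
225 (215, [497, 458, 120]) (221, [492, 450, 119]) (225, [490, 444, 118])
227 (215, [497, 459, 116]) (220, [491, 453, 117]) (225, [492, 443, 111])
229 (215, [508, 453, 101]) (221, [490, 452, 113]) (226, [491, 442, 107])
231 (215, [510, 452, 94]) (221, [496, 449, 102]) (226, [491, 443, 103])
233 (215, [509, 453, 90]) (221, [496, 449, 98]) (226, [491, 443, 99])
235 (215, [512, 452, 84]) (221, [495, 450, 96]) (226, [492, 443, 93])
237 (216, [509, 452, 81]) (221, [496, 450, 90]) (226, [490, 444, 91])
239 (217, [502, 454, 83]) (222, [497, 447, 83]) (227, [493, 440, 82])
241 (219, [497, 454, 82]) (223, [494, 448, 81]) 
[... 389 characters left out ...]
 [505, 393, 88]) (252, [484, 396, 105]) (257, [487, 383, 95])
223 (246, [505, 394, 84]) (252, [486, 395, 98]) (257, [487, 384, 91])
225 (246, [507, 392, 77]) (252, [485, 395, 94]) (257, [487, 384, 87])
227 (246, [505, 394, 74]) (252, [483, 396, 91]) (257, [486, 384, 83])
229 (247, [500, 395, 74]) (252, [484, 396, 86]) (256, [487, 386, 79])
231 (248, [497, 396, 72]) (251, [486, 397, 81]) (254, [484, 392, 79])
233 (250, [489, 397, 74]) (252, [485, 395, 76]) (254, [485, 392, 74])
251 (256, [307, 513, 245]) (259, [304, 510, 245]) (261, [303, 508, 245])
253 (247, [308, 525, 247]) (254, [305, 517, 245]) (261, [300, 511, 245])
255 (238, [312, 535, 247]) (250, [305, 523, 246]) (261, [299, 511, 243])
```

View pics/s6.png

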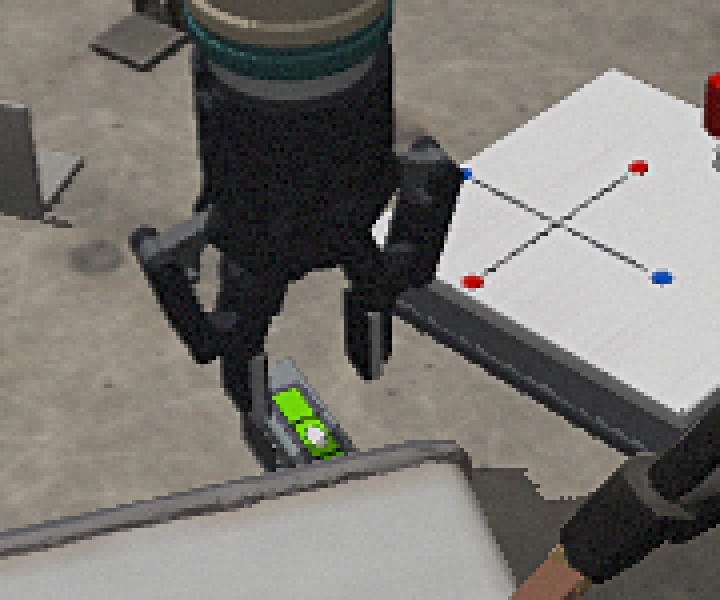

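drive_tool --deltas "0.001 -0.001 0.03 0 0.045; 0.001 -0.001 0.05 0 0.045; 0.001 -0.001 0.057 0 0.045; 0.001 -0.001 0.06 0 0.045; 0.001 -0.001 0.06 0 0.045"

```text
clock: 8.4
eef_pos: [495.8, 416.6, -29.0]
tool_rot: [3.141, 0.0, 2.993]
force: [0.9, 0.1, 0.4]
width: 44.8
```

```bash
python3 go.py 495.7 416.4 -23 171.4; python3 - <<'E'
from h import *
q=imaging.get_image('scene')
save(cv2.resize(q['color'][140:290,160:340],None,fx=4,fy=4,interpolation=3),'s7.png')
E
```

```text
t 8.40 pos [495.8 416.6 -29. ] yaw 171.5 w 44.8 F [0.9 0.1 0.4] j7 0.11
delta [ 0.     -0.0002 -0.006 ] turn 0.1
```

View pics/s7.png

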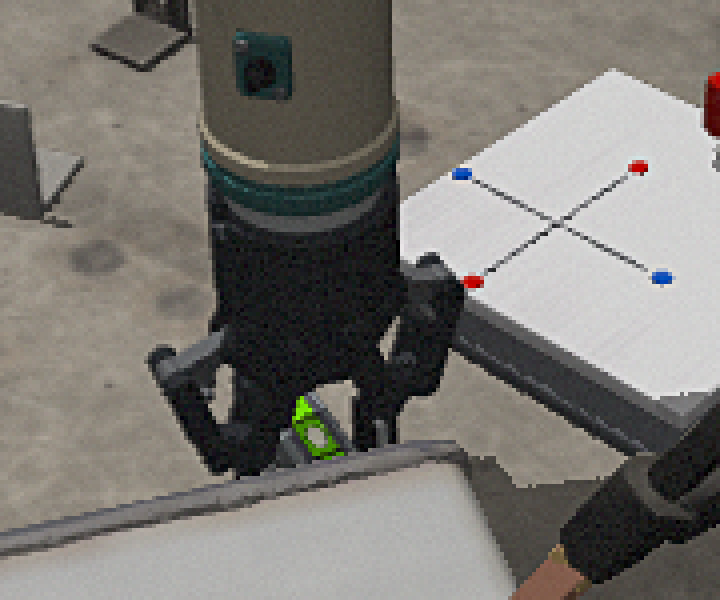

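No contact and the fingers straddle the level, so I'll close.

drive_tool --deltas "0 0 0 0 0.01; 0 0 0 0 0.01; 0 0 0 0 0.01; 0 0 0 0 0.01"

```text
clock: 8.95
eef_pos: [496.1, 416.5, -28.7]
tool_rot: [3.141, 0.001, 2.993]
force: [-0.1, -0.2, 5.5]
width: 27.2
```

drive_tool --deltas "0 0 0 0 0.045; 0 0 -0.006 0 0.045; 0 0 -0.006 0 0.01; 0 0 -0.006 0 0.01; 0 0 -0.006 0 0.01; 0 0 -0.006 0 0.01"

```text
clock: 9.7
eef_pos: [495.8, 416.7, -22.8]
tool_rot: [3.141, 0.001, 2.993]
force: [0.0, -0.5, 5.7]
width: 26.6
```

```bash
python3 go.py 547.3 238.3 100 100.5
```

```text
t 9.70 pos [495.8 416.7 -22.8] yaw 171.5 w 26.6 F [ 0.  -0.5  5.7] j7 0.11
delta [-0.0774 -0.1687 -0.123 ] turn 71.0
```

drive_tool --deltas "0 0 -0.03 0 0.01; 0 0 -0.08 0 0.01; 0 0 -0.123 10 0.01; -0.015 -0.03 -0.123 20 0.01; -0.03 -0.06 -0.123 30 0.01; -0.045 -0.10 -0.123 40 0.01; -0.06 -0.14 -0.123 50 0.01; -0.077 -0.169 -0.123 60 0.01; -0.077 -0.169 -0.123 71 0.01; -0.077 -0.169 -0.123 71 0.01; -0.077 -0.169 -0.123 71 0.01"

```text
clock: 11.08
eef_pos: [545.8, 238.3, 99.1]
tool_rot: [-3.141, -0.0, 1.758]
force: [-0.5, 0.4, -2.6]
width: 26.7
```

```bash
python3 go.py 547.3 238.3 22 100.5; python3 - <<'E'
from h import *
q=imaging.get_image('scene')
save(cv2.resize(q['color'][80:260,200:420],None,fx=3.5,fy=3.3,interpolation=3),'s8.png')
E
```

```text
t 11.07 pos [545.8 238.3  99.1] yaw 100.7 w 26.7 F [-0.5  0.4 -2.6] j7 -0.55
delta [-0.0003  0.0015  0.0771] turn 0.2
```

View pics/s8.png

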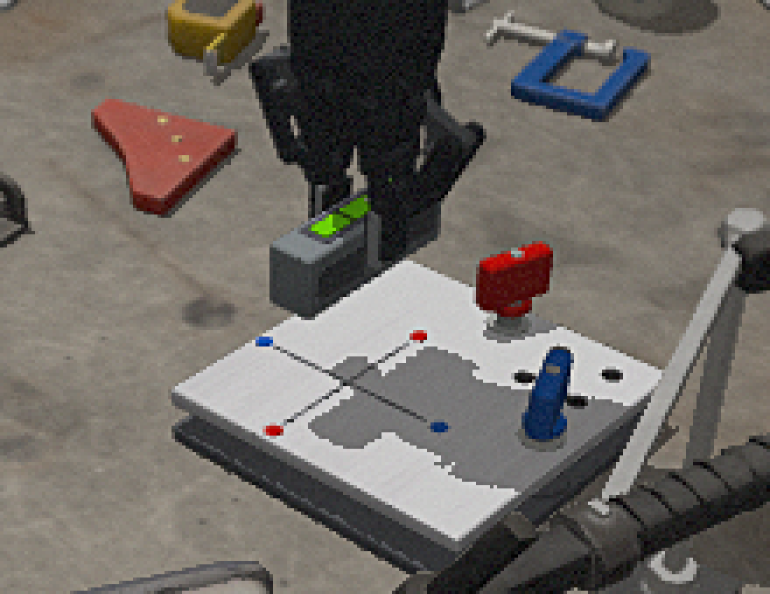

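```bash
python3 - <<'E'
from h import *
q=imaging.get_image('scene'); c=q['color']
hsv=cv2.cvtColor(c,cv2.COLOR_RGB2HSV)
for nm,m in(('red',((hsv[...,0]<8)|(hsv[...,0]>172))),('blue',(abs(hsv[...,0].astype(int)-112)<12))):
    m=(m&(hsv[...,1]>130)&(hsv[...,2]>60)).astype(np.uint8); m[:165]=0;m[245:]=0;m[:,:240]=0;m[:,400:]=0
    n,l,st,ce=cv2.connectedComponentsWithStats(m)
    for i in range(1,n):
        if st[i,4]>5: print(nm,st[i,4],ce[i].round(1),at_z(q,ce[i],40).round(1))
print(at_z(q,(298.6,196.4),40))
X=cloud(q); P=X[(abs(X[...,2]-40)<8)&(np.hypot(X[...,0]-525,X[...,1]-215)<110)]
print(np.linalg.lstsq(np.c_[P[:,0]-547,P[:,1]-238,np.ones(len(P))],P[:,2],rcond=None)[0])
E
```

```text
red 166 [344.9 169. ] [559.2 107.   40. ]
red 12 [319.1 181.2] [559.9 177.4  40. ]
red 13 [277.7 210. ] [539.7 298.1  40. ]
blue 11 [275. 183.] [608.7 251.5  40. ]
blue 210 [356.  200.6] [470.5 161.   40. ]
blue 12 [324.8 208.9] [488.4 225.3  40. ]
[547.36723709 240.94581682  40.        ]
[-2.95808026e-02  1.85540094e-02  3.99622286e+01]
```

drive_tool --deltas "0 0.002 0.03 0.5 0.01; 0 0.002 0.06 0.5 0.01; 0 0.002 0.072 0.5 0.01; 0 0.002 0.077 0.5 0.01; 0 0.002 0.0805 0.5 0.01; 0 0.002 0.0805 0.5 0.01"

```text
clock: 11.92
eef_pos: [549.0, 238.2, 19.6]
tool_rot: [3.141, -0.0, 1.745]
force: [0.5, -0.3, -3.5]
width: 26.9
```

```bash
python3 go.py 548 238.3 18 100
```

```text
t 11.93 pos [549.  238.2  19.6] yaw 100.0 w 26.9 F [ 0.5 -0.3 -3.5] j7 -0.60
delta [ 0.0003 -0.001   0.0016] turn -0.0
```

drive_tool --deltas "0 -0.0005 0.0015 0 0.01; 0 -0.0005 0.0025 0 0.01; 0 -0.0005 0.0025 0 0.05; 0 -0.0005 0.0025 0 0.05; 0 -0.0005 0.0025 0 0.05"

```text
clock: 12.55
eef_pos: [548.0, 237.9, 16.5]
tool_rot: [-3.141, -0.0, 1.745]
force: [-0.6, -0.4, 0.3]
width: 50.1
```

```bash
python3 go.py 538 126 120 82
```

```text
t 12.55 pos [548.  237.9  16.5] yaw 100.0 w 50.1 F [-0.6 -0.4  0.3] j7 -0.60
delta [-0.1085 -0.0293 -0.1035] turn 18.0
```

drive_tool --deltas "0 0 -0.03 0 0.05; 0 0 -0.075 0 0.05; -0.04 -0.01 -0.075 9 0.05; -0.08 -0.02 -0.075 18 0.05; -0.108 -0.029 -0.075 18 0.05; -0.108 -0.029 -0.075 18 0.05; -0.108 -0.029 -0.075 18 0.05"

```text
clock: 13.42
eef_pos: [538.5, 127.8, 91.7]
tool_rot: [3.141, -0.001, 1.432]
force: [-0.9, 0.7, -0.4]
width: 49.8
```

```bash
cat >> h.py <<'E'
def bubble(p,mark=(548,238),z=80,rad=60):
    # vial mask (yellow-green) in region; rectified patch via world grid at height z
    pass
E
python3 go.py 538 126 24 82; python3 - <<'E'
from h import *
q=imaging.get_image('scene'); p=imaging.get_image('top')
save(cv2.resize(q['color'][80:260,200:420],None,fx=3.5,fy=3.3,interpolation=3),'s9.png')
save(cv2.resize(p['color'][110:280,260:440],None,fx=4,fy=3.5,interpolation=3),'t9.png')
E
```

```text
t 13.43 pos [538.5 127.8  91.7] yaw 82.0 w 49.8 F [-0.9  0.7 -0.4] j7 -0.65
delta [-0.0019 -0.0003  0.0677] turn 0.0
```

View pics/s9.png

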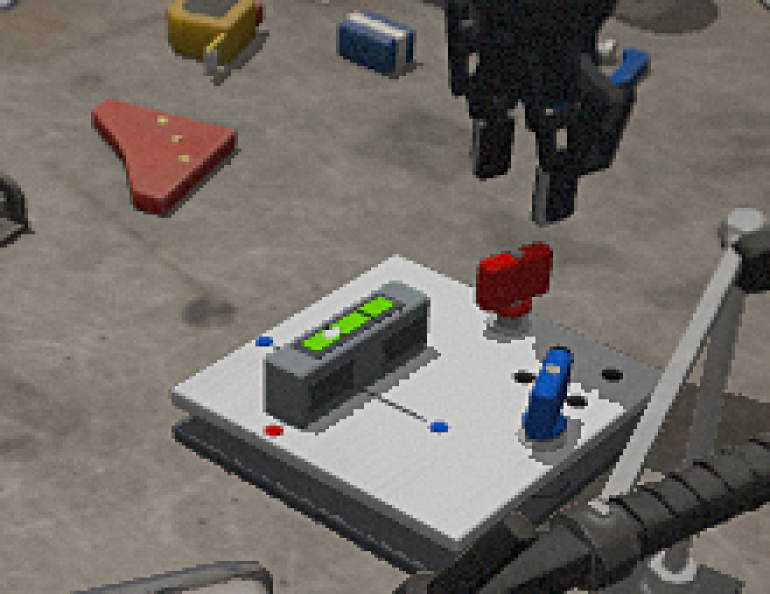

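View pics/t9.png

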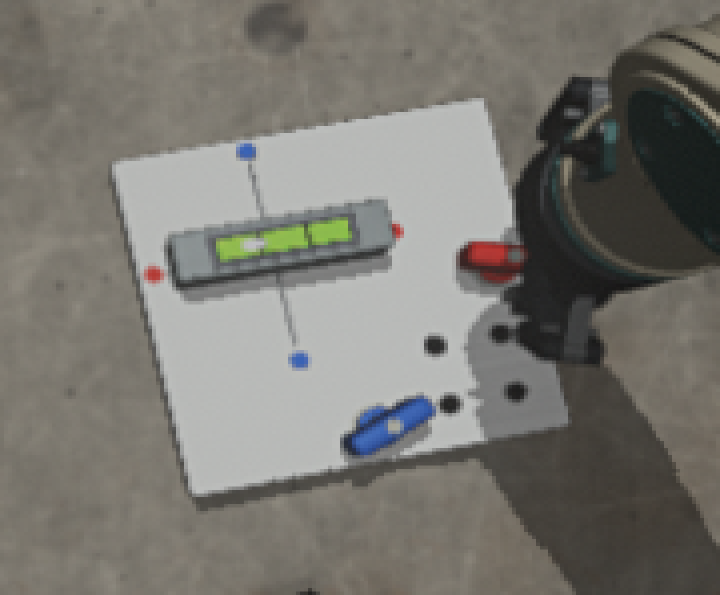

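The level stands on the plate along the red line. The bubble sits away from the red knob (top crop (253,244)), so the red edge is low and needs clockwise. Measuring the pose and bubble numerically.

```bash
cat >> h.py <<'E'
def measure(p,c=(548,238),tag=None,zt=80):
    """top-face pose of level & bubble offset along its axis (axis pointing at yaw given by rect)"""
    X=cloud(p); m=(abs(X[...,2]-83)<10)&(np.hypot(X[...,0]-c[0],X[...,1]-c[1])<65)
    hsv=cv2.cvtColor(p['color'],cv2.COLOR_RGB2HSV)
    W=np.array([at_z(p,a,zt)[:2] for a in np.argwhere(m)[:,::-1].astype(float)],np.float32)
    r=cv2.minAreaRect(W); print('level rect',np.round(r[0],1),np.round(r[1],1),round(r[2],1))
    g=(abs(hsv[...,0].astype(int)-40)<14)&(hsv[...,1]>110)&(hsv[...,2]>80)
    idx=np.argwhere(g)[:,::-1].astype(float)
    G=np.array([at_z(p,a,zt+1)[:2] for a in idx if np.hypot(*(at_z(p,a,zt)[:2]-c))<65],np.float32)
    if len(G)<20: print('no vial'); return
    rg=cv2.minAreaRect(G); pts=cv2.boxPoints(rg)
    e=[pts[1]-pts[0],pts[2]-pts[1]]; a=max(e,key=np.linalg.norm); a=a/np.linalg.norm(a)
    cen=np.array(rg[0]); 
    print('vial',np.round(cen,1),np.round(rg[1],1),'axis deg %.1f'%np.degrees(np.arctan2(a[1],a[0])))
    n=np.array([-a[1],a[0]])
    # rectified patch 0.5mm/px
    s=np.arange(-40,40.1,.5); t=np.arange(-8,8.1,.5)
    uv=np.array([[proj(p,[*(cen+a*i+n*j),zt+1]) for i in s] for j in t],np.float32)
    patch=cv2.remap(p['color'],uv[...,0],uv[...,1],cv2.INTER_LINEAR)
    if tag: save(cv2.resize(patch,None,fx=4.5,fy=6,interpolation=0),tag)
    b=patch[12:21,:,2].astype(float).mean(0); r_=patch[12:21].astype(float).min(2).mean(0)
    w=np.clip(r_-np.median(r_)-40,0,None); w[abs(s)>31]=0
    print('bubble s %.1f (along axis)'%((w*s).sum()/max(w.sum(),1e-6)),'peak',w.max().round(), 'world',np.round(cen+a*((w*s).sum()/max(w.sum(),1e-6)),1))
E
python3 - <<'E'
from h import *
for n in('top','scene'):
    p=imaging.get_image(n); print(n); measure(p,tag='b1%s.png'%n)
    for t in('level_centre','bubble'):
        for r in models.landmark_of(p,t)[:1]: print(t,r['point'],r['score'],at_z(p,r['point'],60 if t!='bubble' else 81).round(1))
E
```

```text
top
level rect [549.1 238.1] [ 28.9 110.5] 10.2
vial [550.7 237.2] [11.6 65.4] axis deg -80.3
bubble s -14.1 (along axis) peak 64.0 world [548.3 251.2]
level_centre [181.2, 218.2] 0.9 [479.5 535.6  60. ]
bubble [327.5, 178.4] 0.58 [550.1 243.   81. ]
scene
level rect [546.6 241.7] [ 33.7 112.8] 9.9
vial [551.9 237.4] [13.2 63.7] axis deg -81.6
bubble s -12.8 (along axis) peak 153.0 world [550. 250.]
level_centre [298.7, 190.2] 0.94 [543.1 245.1  60. ]
bubble [297.7, 196.6] 0.34 [509.6 275.9  81. ]
```

View pics/b1top.png

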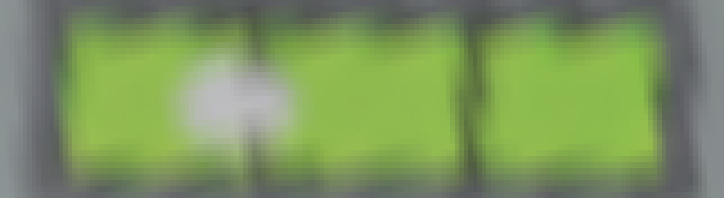

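View pics/b1scene.png

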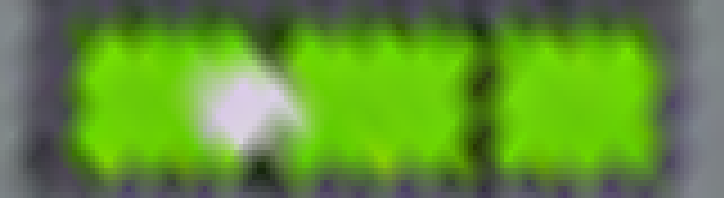

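Bubble offset is −13.9 mm (top) and −14.2 mm (scene), which needs red about 1.1 rad (64°) clockwise. Gripping the red knob.

drive_tool --deltas "-0.002 0 0.03 0 0.04; -0.002 0 0.055 0 0.04; -0.002 0 0.066 0 0.04; -0.002 0 0.066 0 0.04; -0.002 0 0.066 0 0; -0.002 0 0.066 0 0; -0.002 0 0.066 0 0; -0.002 0 0.066 0 0"

```text
clock: 14.82
eef_pos: [538.3, 124.9, 26.6]
tool_rot: [3.141, -0.001, 1.431]
force: [-2.5, -0.2, 6.2]
width: 13.1
```

```bash
python3 go.py 538 126 24 18; python3 - <<'E'
from h import *
q=imaging.get_image('scene')
save(cv2.resize(q['color'][80:260,200:420],None,fx=3.5,fy=3.3,interpolation=3),'s10.png')
E
```

```text
t 14.82 pos [538.3 124.9  26.6] yaw 82.0 w 13.1 F [-2.5 -0.2  6.2] j7 -0.69
delta [ 0.0011 -0.0004  0.0026] turn 64.0
```

View pics/s10.png

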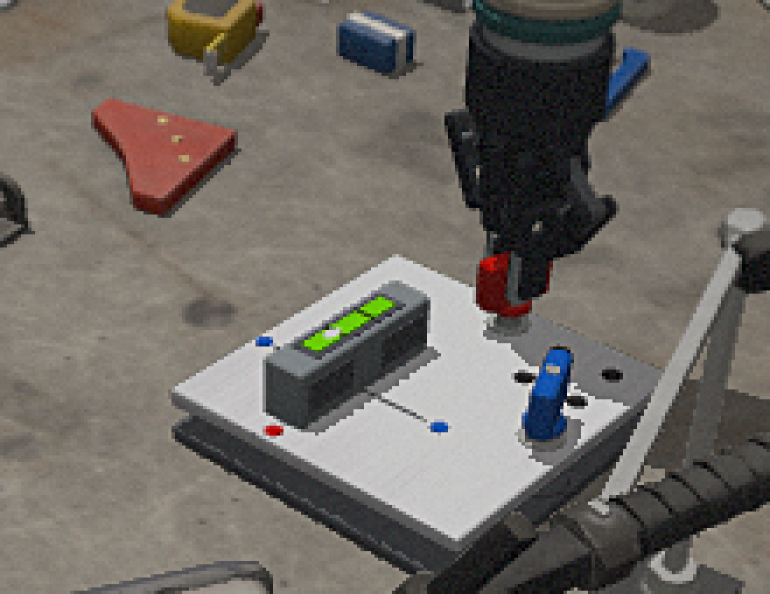

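drive_tool --deltas "0 0 0 7 0; 0 0 0 14 0; 0 0 0 21 0; 0 0 0 28 0; 0 0 0 35 0; 0 0 0 42 0; 0 0 0 49 0; 0 0 0 56 0; 0 0 0 64 0; 0 0 0 64 0; 0 0 0 64 0; 0 0 0 64 0"

```text
clock: 16.38
eef_pos: [537.9, 125.2, 26.6]
tool_rot: [-3.141, -0.001, 0.314]
force: [-2.8, 0.9, 6.7]
width: 13.0
```

```bash
python3 go.py 538 126 24 18; python3 - <<'E'
from h import *
for n in('scene','top'):
    q=imaging.get_image(n); print(n); measure(q,tag='b2%s.png'%n)
q=imaging.get_image('scene')
save(cv2.resize(q['color'][80:260,200:420],None,fx=3.5,fy=3.3,interpolation=3),'s11.png')
E
```

```text
t 16.38 pos [537.9 125.2  26.6] yaw 18.0 w 13.0 F [-2.8  0.9  6.7] j7 -1.42
delta [ 0.0004 -0.0008  0.0026] turn 0.0
scene
level rect [546.  242.4] [ 31.9 114.3] 9.8
vial [550.9 239.4] [13.2 65.7] axis deg -80.3
bubble s -0.1 (along axis) peak 152.0 world [550.8 239.5]
top
level rect [548.9 239. ] [ 28.2 110.1] 10.2
vial [550.3 238.7] [11.6 65.4] axis deg -79.8
bubble s -0.9 (along axis) peak 59.0 world [550.1 239.6]
```

View pics/b2scene.png

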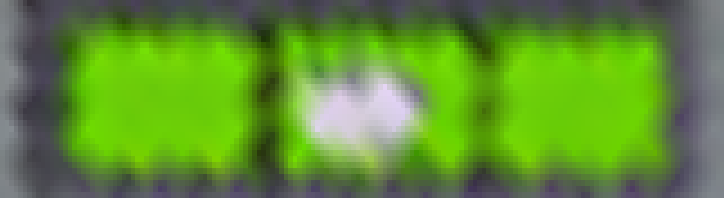

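View pics/b2top.png

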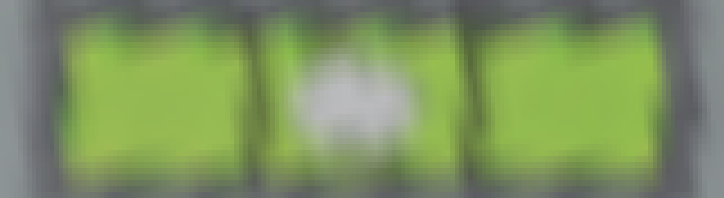

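View pics/s11.png

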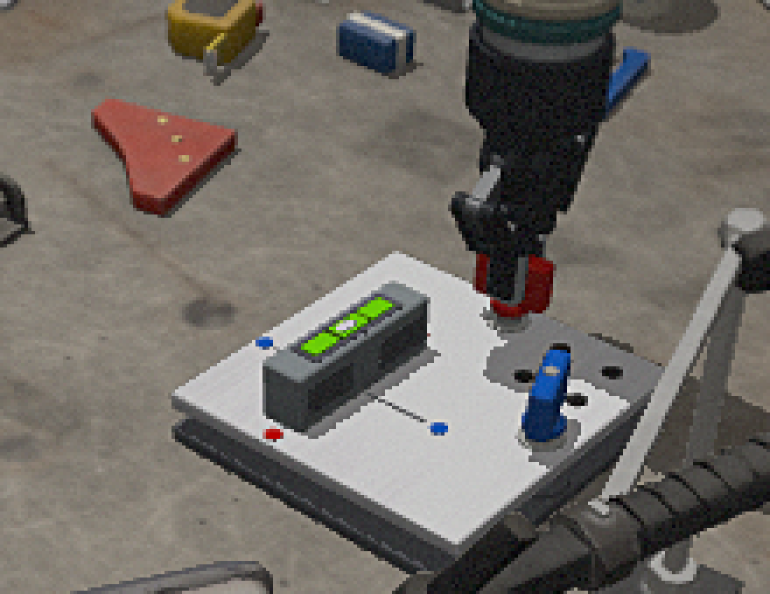

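The bubble is centred between the lines: bubble 295–418 px, lines at 252 and 470 in the top crop. Releasing the knob, rising, and re-checking before picking the level up.

drive_tool --deltas "0 0 0 0 0.04; 0 0 0 0 0.045; 0 0 -0.03 0 0.045; 0 0 -0.07 0 0.045; 0 0 -0.07 -15 0.05; 0 0 -0.07 -25 0.05;0 0 -0.07 -30 0.05"

```text
clock: 17.4
eef_pos: [538.2, 124.4, 95.6]
tool_rot: [3.141, -0.0, 0.842]
force: [-0.2, 0.0, -0.1]
width: 49.9
```

```bash
python3 - <<'E'
from h import *
for n in('scene','top'):
    q=imaging.get_image(n); print(n); measure(q,tag='b3%s.png'%n)
E
python3 go.py 549 238.8 91 100
```

```text
scene
level rect [545.7 242.8] [ 32.3 115.2] 9.8
vial [550.9 239.4] [13.2 65.7] axis deg -80.3
bubble s 0.4 (along axis) peak 147.0 world [550.9 239. ]
top
level rect [548.8 239. ] [ 28.6 110.1] 10.2
vial [550.3 238.7] [11.6 65.4] axis deg -79.8
bubble s -1.0 (along axis) peak 59.0 world [550.1 239.7]
t 17.50 pos [538.1 124.3  95.5] yaw 48.0 w 50.1 F [-0.2 -0.  -0. ] j7 -1.05
delta [ 0.0924 -0.0686  0.0045] turn -52.0
```

View pics/b3scene.png

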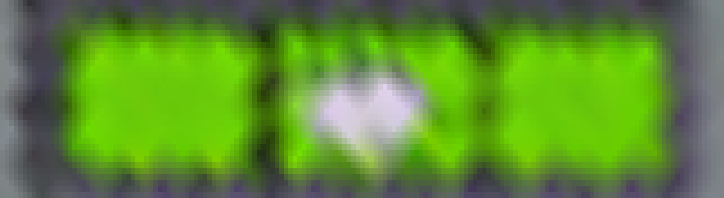

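Still centred after release. Back to the level.

drive_tool --deltas "0.03 -0.023 0.004 -10 0.05; 0.06 -0.046 0.004 -20 0.05; 0.092 -0.069 0.004 -30 0.05; 0.092 -0.069 0.004 -40 0.05; 0.092 -0.069 0.004 -52 0.05; 0.092 -0.069 0.004 -52 0.05; 0.092 -0.069 0.004 -52 0.05"

```text
clock: 18.38
eef_pos: [548.3, 238.8, 91.4]
tool_rot: [-3.141, 0.0, 1.741]
force: [-1.3, 0.6, 0.6]
width: 49.9
```

```bash
python3 go.py 549 238.8 18 100
```

```text
t 18.38 pos [548.3 238.8  91.4] yaw 99.7 w 49.9 F [-1.3  0.6  0.6] j7 -0.54
delta [-0.0001  0.0007  0.0734] turn -0.3
```

drive_tool --deltas "0 0.0005 0.03 0 0.05; 0 0.0005 0.06 0 0.05; 0 0.0005 0.073 0 0.05; 0 0.0005 0.073 0 0.05; 0 0.0005 0.073 0 0.01; 0 0.0005 0.073 0 0.01; 0 0.0005 0.073 0 0.01; 0 0.0005 0.073 0 0.01; 0 0.0005 0.04 0 0.01; 0 0.0005 0.013 0 0.01;0 0.0005 0.013 0 0.01"

```text
clock: 19.75
eef_pos: [550.3, 239.8, 80.3]
tool_rot: [3.137, -0.001, 1.744]
force: [0.8, 0.6, -2.5]
width: 26.8
```

```bash
python3 go.py 548 238.3 80 190.4
```

```text
t 19.75 pos [550.3 239.8  80.3] yaw 100.0 w 26.8 F [ 0.8  0.6 -2.5] j7 -0.54
delta [-0.0011 -0.0025  0.0003] turn -90.4
```

drive_tool --deltas "0 0 0 -10 0.01; 0 0 0 -20 0.01; 0 0 0 -30 0.01; 0 0 0 -40 0.01; 0 0 0 -50 0.01; 0 0 0 -60 0.01; 0 0 0 -70 0.01; 0 0 0 -80 0.01; 0 -0.001 0 -90 0.01; 0 -0.001 0 -90 0.01;0 -0.001 0 -90 0.01;0 -0.001 0 -90 0.01"

```text
clock: 21.25
eef_pos: [547.7, 238.9, 78.3]
tool_rot: [-3.141, -0.0, -2.969]
force: [-0.5, -0.4, -2.2]
width: 26.9
```

```bash
python3 go.py 548 238.3 18.5 190.4
```

```text
t 21.25 pos [547.7 238.9  78.3] yaw -170.1 w 26.9 F [-0.5 -0.4 -2.2] j7 0.68
delta [-0.0002 -0.0006  0.0598] turn -0.5
```

drive_tool --deltas "0 -0.0005 0.03 -0.4 0.01; 0 -0.0005 0.05 -0.4 0.01; 0 -0.0005 0.057 -0.4 0.01; 0 -0.0005 0.059 -0.4 0.01; 0 -0.0005 0.060 -0.4 0.01; 0 -0.0005 0.0605 -0.4 0.01; 0 -0.0005 0.0605 -0.4 0.01"

```text
clock: 22.12
eef_pos: [547.7, 237.9, 20.0]
tool_rot: [-3.14, 0.0, -2.961]
force: [-2.3, -3.4, 10.5]
width: 26.6
```

drive_tool --deltas "0 0 0.0005 0 0.05; 0 0 0.0005 0 0.05; 0 0 0.0005 0 0.05"

```text
clock: 22.5
eef_pos: [548.2, 238.9, 17.7]
tool_rot: [3.141, 0.001, -2.96]
force: [0.6, 0.6, 0.3]
width: 49.8
```

```bash
python3 go.py 446.3 190 92 119.4
```

```text
t 22.50 pos [548.2 238.9  17.7] yaw -169.6 w 49.8 F [0.6 0.6 0.3] j7 0.63
delta [ 0.1089 -0.0297 -0.0744] turn 71.0
```

drive_tool --deltas "0 0 -0.03 0 0.05; 0 0 -0.075 10 0.05; 0 0 -0.075 20 0.05; 0 0 -0.075 30 0.05"

```text
clock: 23.0
eef_pos: [548.3, 238.8, 93.2]
tool_rot: [3.14, 0.001, 2.793]
force: [-1.0, 0.1, 0.2]
width: 49.8
```

```bash
python3 go.py 446.3 190 92 119.4; python3 - <<'E'
from h import *
q=imaging.get_image('scene')
X=cloud(q); P=X[(X[...,2]>100)&(X[...,2]<450)&(X[...,0]<430)]; d=np.hypot(P[:,0]-446,P[:,1]-190)
for z in range(120,440,40):
    a=P[(abs(P[:,2]-z)<20)]; dd=d[(abs(P[:,2]-z)<20)]
    if len(a): i=dd.argmin(); print(z,len(a),dd[i].round(),a[i].round())
save(q['color'],'s12.png')
p=imaging.get_image('top'); save(p['color'],'t12.png')
print('s');measure(q,tag='b4s.png')
E
```

```text
t 23.00 pos [548.3 238.8  93.2] yaw 160.0 w 49.8 F [-1.   0.1  0.2] j7 0.28
delta [ 0.0792 -0.0807  0.0011] turn 40.6
120 1569 135.0 [319. 236. 139.]
160 1594 133.0 [321. 234. 145.]
200 3300 133.0 [320. 234. 186.]
240 14419 136.0 [318. 235. 220.]
280 2652 131.0 [322. 233. 277.]
320 2919 279.0 [179. 271. 305.]
s
level rect [545. 243.] [111.5  33.8] 12.0
vial [550.4 238.8] [64.7 11.3] axis deg 12.2
bubble s -14.1 (along axis) peak 86.0 world [536.6 235.9]
```

View pics/s12.png

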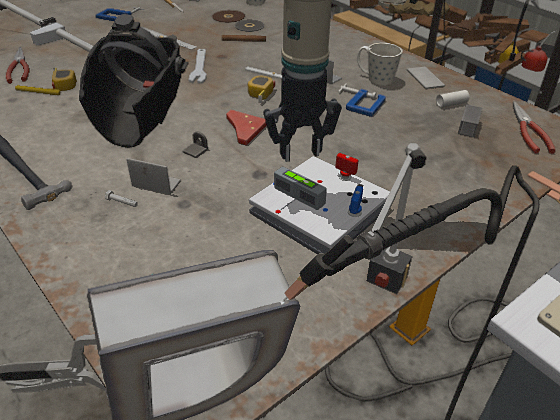

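View pics/t12.png

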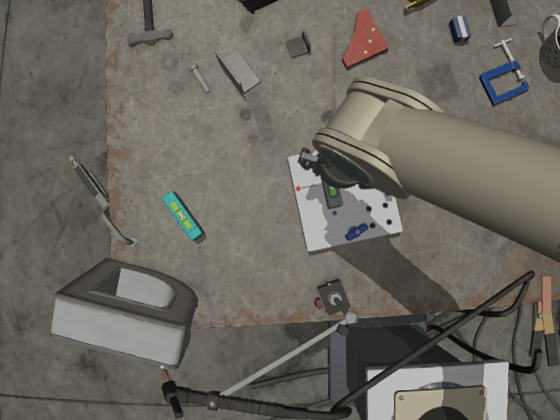

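The bubble now sits about 14 mm towards the blue knob, so the blue edge is high and needs about 65° counter-clockwise. The torch is 131 mm from the blue knob, which clears.

drive_tool --deltas "0.03 -0.03 0 10 0.05; 0.06 -0.06 0 20 0.045; 0.079 -0.081 0 30 0.04; 0.079 -0.081 0 40.5 0.04; 0.079 -0.081 0 40.5 0.04; 0.079 -0.081 0 40.5 0.04"

```text
clock: 23.85
eef_pos: [446.6, 189.2, 92.4]
tool_rot: [3.141, -0.0, 2.097]
force: [0.6, 0.6, 0.8]
width: 39.8
```

```bash
python3 go.py 446.3 190 26.5 119.4; python3 - <<'E'
from h import *
for n in('scene','top'):
    q=imaging.get_image(n); print(n); measure(q,tag='b5%s.png'%n)
    if n=='scene': save(cv2.resize(q['color'][80:260,200:420],None,fx=3.5,fy=3.3,interpolation=3),'s13.png')
E
```

```text
t 23.85 pos [446.6 189.2  92.4] yaw 120.1 w 39.8 F [0.6 0.6 0.8] j7 -0.33
delta [0.0008 0.0001 0.0659] turn 0.7
scene
level rect [545.4 242.3] [111.   34.7] 10.6
vial [550.1 239. ] [65.  13.3] axis deg 13.7
bubble s -13.6 (along axis) peak 154.0 world [536.9 235.8]
top
level rect [549.1 239.4] [107.7  28.5] 10.9
vial [549.4 238.4] [64.2 11.7] axis deg 10.9
bubble s -13.9 (along axis) peak 58.0 world [535.8 235.8]
```

View pics/s13.png

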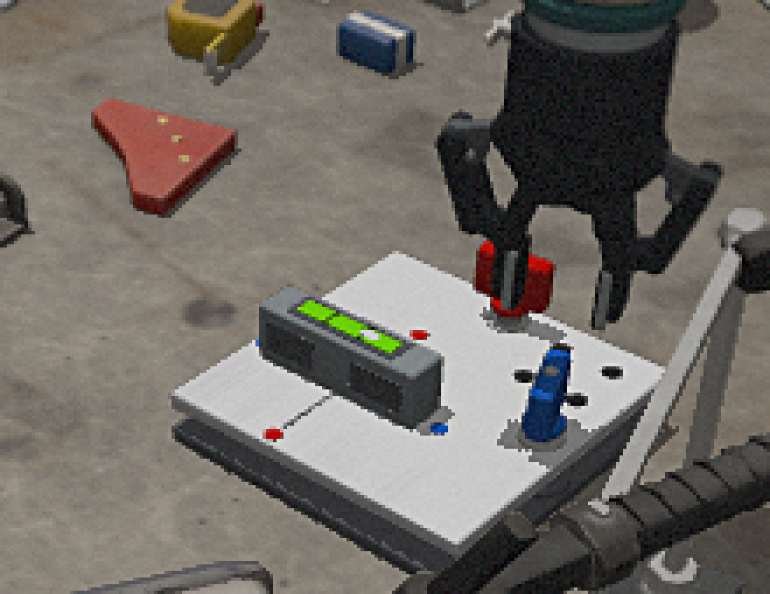

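View pics/b5scene.png

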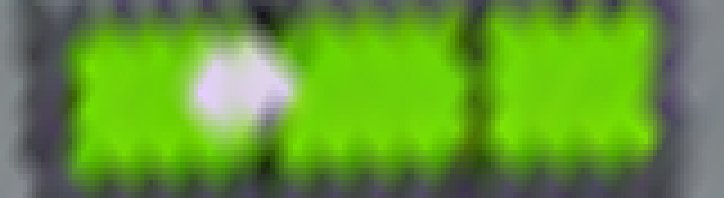

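drive_tool --deltas "0 0 0.03 0.7 0.04; 0 0 0.055 0.7 0.04; 0 0 0.066 0.7 0.04; 0 0 0.066 0.7 0.04; 0 0 0.066 0.7 0; 0 0 0.066 0.7 0; 0 0 0.066 0.7 0; 0 0 0.066 0.7 0"

```text
clock: 24.95
eef_pos: [445.4, 188.1, 27.3]
tool_rot: [-3.14, 0.001, 2.08]
force: [-4.0, -2.3, 6.5]
width: 13.0
```

```bash
python3 go.py 446.3 190 26.5 183; python3 - <<'E'
from h import *
q=imaging.get_image('scene')
save(cv2.resize(q['color'][80:260,200:420],None,fx=3.5,fy=3.3,interpolation=3),'s14.png')
E
```

```text
t 24.95 pos [445.4 188.1  27.3] yaw 119.2 w 13.0 F [-4.  -2.3  6.5] j7 -0.42
delta [0.0012 0.0017 0.0008] turn -63.8
```

View pics/s14.png

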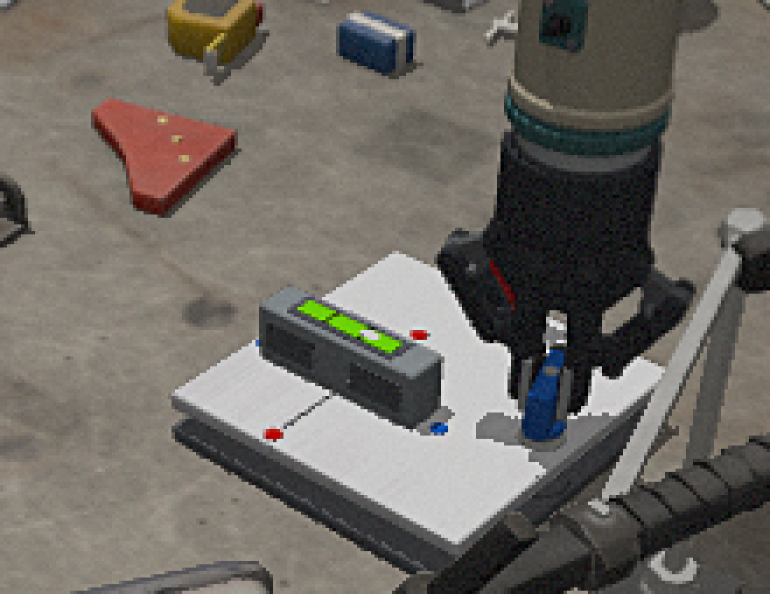

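drive_tool --deltas "0 0 0 -7 0; 0 0 0 -14 0; 0 0 0 -21 0; 0 0 0 -28 0; 0 0 0 -35 0; 0 0 0 -42 0; 0 0 0 -49 0; 0 0 0 -56 0; 0 0 0 -64 0; 0 0 0 -64 0; 0 0 0 -64 0; 0 0 0 -64 0"

```text
clock: 26.5
eef_pos: [446.1, 189.3, 27.4]
tool_rot: [3.141, 0.001, -3.086]
force: [-3.9, -0.6, 5.1]
width: 13.1
```

```bash
python3 go.py 446.3 190 92 183; python3 - <<'E'
from h import *
for n in('scene','top'):
    q=imaging.get_image(n); print(n); measure(q,tag='b6%s.png'%n)
    if n=='scene': save(cv2.resize(q['color'][80:260,200:420],None,fx=3.5,fy=3.3,interpolation=3),'s15.png')
E
```

```text
t 26.50 pos [446.1 189.3  27.4] yaw -176.8 w 13.1 F [-3.9 -0.6  5.1] j7 0.36
delta [-0.0003  0.0008 -0.0646] turn 0.2
scene
level rect [545.  242.6] [113.1  35. ] 10.8
vial [549.8 238. ] [66.1 12.4] axis deg 12.1
bubble s -1.1 (along axis) peak 138.0 world [548.7 237.8]
top
level rect [548.2 239.1] [107.9  28.5] 10.8
vial [548.7 238. ] [65.1 11.7] axis deg 10.8
bubble s -1.4 (along axis) peak 61.0 world [547.4 237.7]
```

View pics/s15.png

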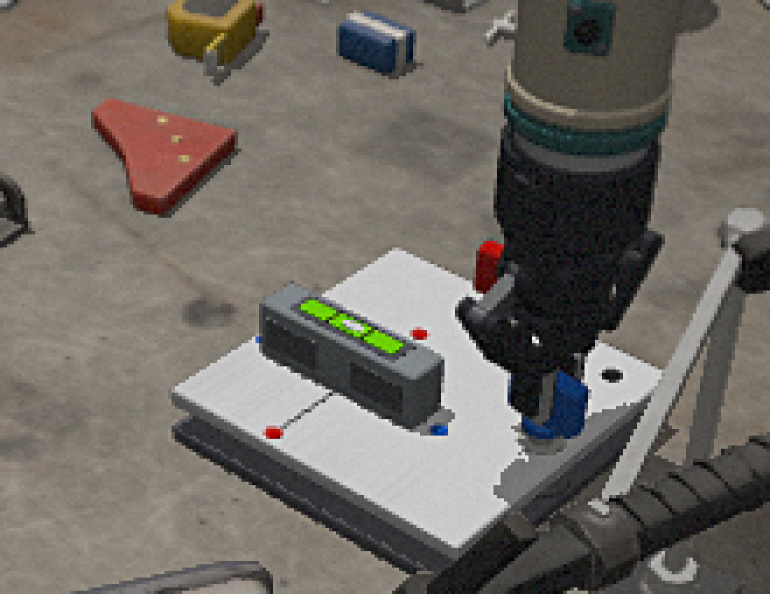

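View pics/b6scene.png

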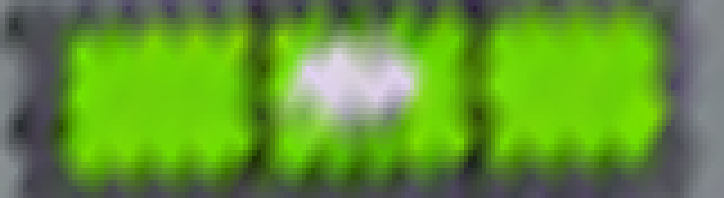

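View pics/b6top.png

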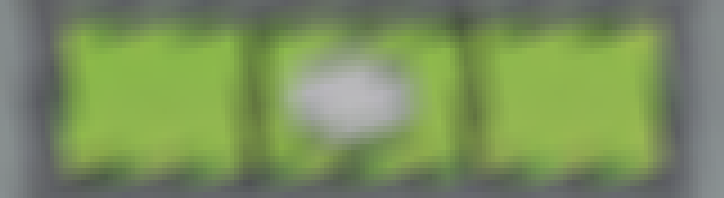

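The bubble is between the lines, about 1.2 mm towards blue. Trimming 5° more, then releasing and backing off.

drive_tool --deltas "0 0 0 -3 0; 0 0 0 -5.5 0; 0 0 0 -5.5 0; 0 0 0 -5.5 0; 0 0 0 -5.5 0.04; 0 0 0 -5.5 0.04; 0 0 0 -5.5 0.04; 0 0 -0.03 -5.5 0.04; 0 0 -0.07 -5.5 0.04; 0 0 -0.1 -5.5 0.04; 0 0 -0.12 -5.5 0.04; 0 0 -0.12 -5.5 0.04"

```text
clock: 28.1
eef_pos: [447.3, 189.1, 147.6]
tool_rot: [3.141, 0.003, -2.991]
force: [-0.1, -0.4, -0.3]
width: 40.3
```

```bash
python3 go.py 446.3 60 150 183; python3 - <<'E'
from h import *
for n in('scene','top'):
    q=imaging.get_image(n); print(n); measure(q,tag='b7%s.png'%n)
    if n=='scene': save(cv2.resize(q['color'][80:260,200:420],None,fx=3.5,fy=3.3,interpolation=3),'s16.png')
    else: save(cv2.resize(q['color'][110:280,260:440],None,fx=4,fy=3.5,interpolation=3),'t16.png')
E
```

```text
t 28.10 pos [447.3 189.1 147.6] yaw -171.4 w 40.3 F [-0.1 -0.4 -0.3] j7 0.65
delta [ 0.0204 -0.1275 -0.0025] turn 5.6
scene
level rect [544.9 243.2] [113.   36.2] 10.8
vial [549.8 238. ] [66.1 12.4] axis deg 12.1
bubble s -0.0 (along axis) peak 137.0 world [549.8 238. ]
top
level rect [548.1 239.4] [107.9  29.1] 10.8
vial [548.5 238. ] [64.6 11.8] axis deg 10.6
bubble s 0.0 (along axis) peak 61.0 world [548.5 238. ]
```

View pics/s16.png

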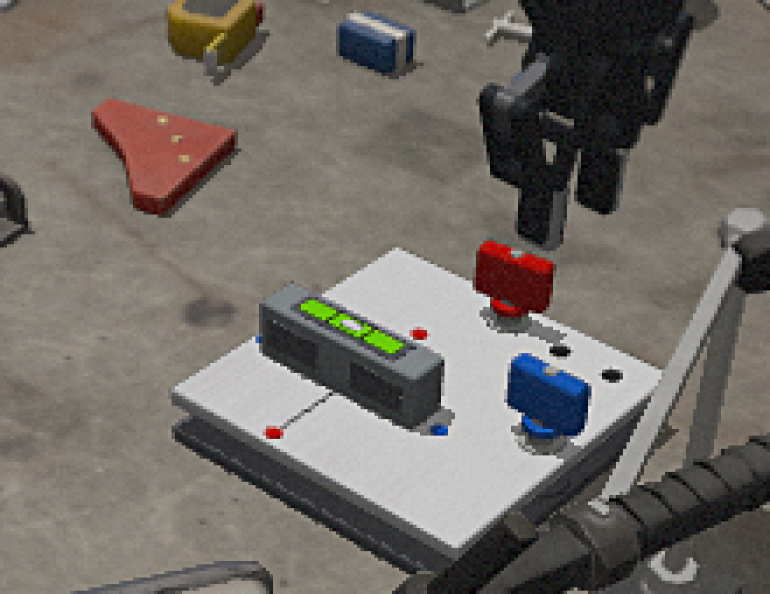

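View pics/t16.png

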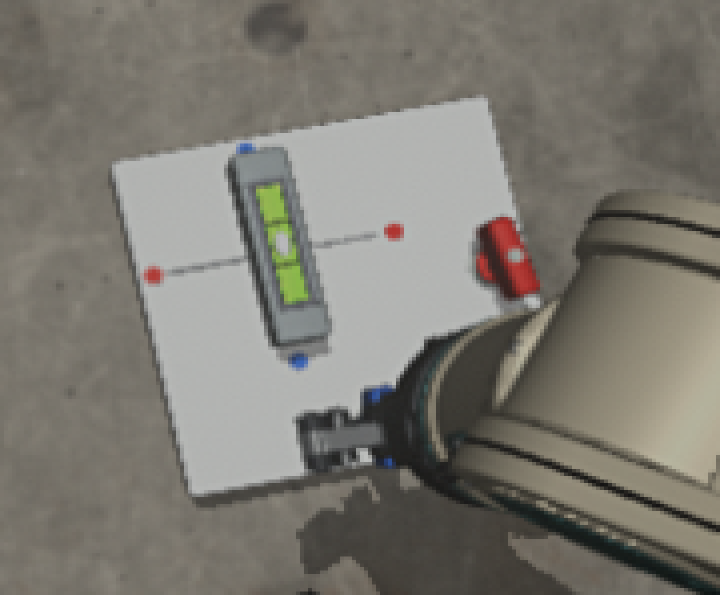

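View pics/b7scene.png

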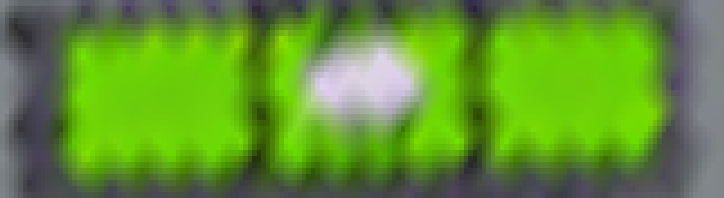

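The bubble is centred in both views, the level stands on the crossing along the blue-dotted line, and the gripper is clear. Handing in.

```bash
python3 -c "
from cell import ctrl
print(ctrl.finish_job())"
```

```text
the job is handed in; nothing more can be done
None
```

The plate is levelled in both directions and the job is handed in. The clock read 28.1 s before the last check pictures, against the 72 s limit.

- **Red line:** I stood the grey level on the crossing along the red-dotted line and let go. Turning the red knob 64° clockwise brought the bubble from about −14 mm to within 1 mm of mid-vial, and it stayed there after I released the knob.
- **Blue line:** I picked the level up, stood it a quarter turn round along the blue-dotted line and let go. Turning the blue knob about 69° counter-clockwise (64°, then a 5° trim) brought the bubble from about −14 mm to 0.0 mm in both cameras.
- **Last checks:**
  - The level's centre measured (548, 239) against the mark's (548, 238).
  - Its axis measured 10.6–10.8° from above against the blue line's roughly 10.5°. The side camera read the vial at 12.1°, which I put down to that camera's oblique view.
  - The gripper was open and about 120 mm above the blue knob, touching nothing.
- **What went wrong or disagreed:** The first grasp closed above the level. The cameras showed the real fingertips 30–35 mm higher than the reported tool position. I allowed for that from then on, and the level had not visibly moved. I did not re-check the red direction after the blue turn, since the blue knob adds no slope along the red line.

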